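Bring the scanner's reference plate from its dock to the plinth stops

ROBOT

A 6-joint arm with a two-finger parallel gripper is mounted at the origin on the work surface. World frame = base frame: x ahead of the robot, y to its left, z up, the work surface at z = 0. Lengths are in mm, angles in rad, forces in N, time in s.
With the tool pointing down it reaches from about 275 to 1000 mm from the base axis. Payload 8.4 kg.
Tool frame: the origin (TCP) lies midway between the tips of the shut fingers; the grasp point (between the pads) lies 19 mm behind it (r.grip_point_offset is the distance from the TCP to the grasp point, in mm); z points along the fingers, x is the direction in which the jaws open and shut, and the axes are right-handed (so a half turn about z gives the same grasp; the last joint's range is limited). The gripper opens to 85 mm and grips with 20 to 120 N. Pads are 22 mm wide; open, the fingers measure 114 mm over their backs; the gripper's body (76 mm by 85 mm) begins 54 mm behind the grasp point. The pads swing forward as they close: fully open they stand 13 mm farther back than shut.
Start: joints at [-1.343, 0.353, 1.633, -0, 1.155, -0.002], TCP at [142.363, -608.573, 231.281] pointing down, gripper open.
Joint ranges: [-2.63, 2.63], [-0.92, 2.1], [0.06, 2.66], [-1.3, 4.44], [0, 2.69], [-3.02, 3.02]. Speed limits (rad/s): [2.22, 2.22, 2.79, 3.14, 3.14, 3.14].

INTERFACE

Orientations are given as [roll, pitch, yaw] about the fixed x, y, z axes, in that order (R = Rz(yaw) Ry(pitch) Rx(roll)).
In Python, from rig import monitor, vision, sign_off, r gives the robot as it stands.
- The arm moves only by the shell command python3 -m inch 'ROWS' [FORCE]. ROWS is JSON, a list of rows, each an object with "dp": the shift along the tool's x, y, z in mm, a list of three; "angular": the turn, a rotation vector about the tool's x, y, z in rad, a list of three; "fingers": the closure in counts, from 0 (fully open) to 255 (shut). A call has 1 to 12 rows; each row is the pose to reach, as a shift and turn from the pose commanded when the call began, along the tool's axes at that moment; what a row does not reach only later rows make up. A row lasts 1/12 s, in which the tool goes at most 41.7 mm and 7.16 degrees, less where a joint would pass 70% of its speed; a pose out of reach is approached as far as the arm can. A call with a gripper value outside its range is refused whole. The fingers move at their own pace and stop on an object; FORCE is the grip in N (left out, the last holds). Time passes only in rows, so rows that repeat a pose let the fingers close. It gives the time, the measured TCP pose, the force and the opening at its end, in the units of the state.
- monitor.sense(): the state, without advancing time (a new reading comes with each control period).
- vision.grab_frame(name): name is "side" or "top"; returns (picture, depth): 480x640x3 uint8, blue, green, red; 480x640 float32, mm along the optical axis (not along the pixel's ray), 0 where there is no reading.
- vision.camera_params(name): a dict with "fx", "fy", "cx", "cy" (pixels), "R" (3x3) and "t" (3): a world point X has camera coordinates R X + t. Camera axes: x right, y down, z forward; pixel columns grow to the right and rows downward; lengths in mm; the calibration is good to about 2 mm. A picture is of the moment at which its call begins. camera_params takes no time and is no camera call.
- sign_off(): hands the job in, once; it reports no verdict.
The state is a dict: "clock": time; "qpos": joint angles; "qvel": joint speeds; "joint_efforts": joint torques, N m; "eef_pos": TCP position; "tcp_rot": TCP orientation; "contact_force": force on the tool from outside, world axes, zero at the start; "wrist_torque": the same for the moment, N m; "opening": opening from 0.0 (shut) to 1.0 (fully open).
Only numpy, scipy, OpenCV 4.12 (cv2) and the standard library are available. Lean on these libraries where they do the work, as an engineer would, in place of code of your own. Each camera call takes 0.05 s, during which the arm holds its last target.

TASK

Get the scanner's flat reference plate ready for a calibration scan: the dock's side rails leave no room for fingers beside it, so slide it along the dock until a good length sticks out past an end, without letting it fall, then grip it there and lift it out. Lay it flat on the plinth, dots up, one end jutting out past the plinth's open end, and feel it home: press it lightly into the corner until its other short end and one long edge bear on the plinth's two steel stops at the same moment, without ramming either. Then let go, leaving it flat and still touching both stops, with the lens cap, the tape roll and the small cardboard box left where they are.

Things in the scene. Friction and masses are not known exactly. Their poses are not given: they have to be found in the camera images.
- plate: white rigid reference plate with black round dots on its upper face, 170 mm long (its x) x 56 mm wide (its y) x 8 mm thick, 105 to 210 g. Origin: centre of its underside; z up through the dotted face. It starts lying lengthwise in the dock's channel, both ends inside the dock. It can be gripped across its 56 mm width wherever it sticks out in the air.
- dock: fixed grey block, 210 mm long (its x) x 84 mm wide (its y), with an open-ended straight channel along x on its top: channel floor 60 mm above the table, 60 mm wide, between two aluminium rails 12 mm wide and 12 mm high (tops 72 mm above the table). Both ends are open, with free table beyond them. Origin: centre of its underside; +x points to the end nearest the plinth. The plate's rear end starts 20 to 40 mm inside the dock's -x end.
- plinth: fixed white block, 124 mm long (its x) x 84 mm wide (its y), flat top 60 mm above the table. Origin: centre of its underside. A steel end stop crosses its -x end and a steel side fence runs along its +y side; its +x end and -y side are open. The plate belongs on top, lengthwise along x, pushed to -x and to +y against both; its end then juts 56 mm out past the +x end, its centre 33 mm to +x and 4 mm to +y of the origin.
- end_stop: fixed steel bar across the plinth's -x end, 10 mm (x) x 84 mm (y) x 18 mm high, axes parallel to the plinth's. Origin: centre of its underside, on the plinth's top; its stopping face is 5 mm to +x of it. On it and on the side fence a push of 3 to 10 N is right; over 20 N is ramming.
- side_fence: fixed steel bar along the plinth's +y side, 114 mm (x) x 10 mm (y) x 18 mm high, axes parallel to the plinth's. Origin: centre of its underside, on the plinth's top; its stopping face is 5 mm to -y of it.
- cap: bystander, to be left alone: grey lens cap, a disc 72 mm across and 10 mm high. Origin: centre of its underside.
- marker_box: bystander, to be left alone: small cardboard box, 75 x 55 x 30 mm. Origin: centre of its underside.
- tape: bystander, to be left alone: pale disc-shaped roll, 80 mm across and 20 mm high. Origin: centre of its underside.
Things that resemble listed ones, but are neither listed nor needed, are in the scene too. What is meant by the plate is not purple, and is the smaller of those in its own colour.

How it is judged (in metres and radians):
On the way, in this order (a step that is already met when the one before it is completed fails the run):
1. the plate, still lying flat in the dock, sticks out past one of its ends by at least 25 mm ((x of plate in the frame of dock above 0.045 m or x of plate in the frame of dock below -0.045 m) and z of plate in the frame of dock below 0.066 m and angle between plate's own z axis and vertical below 0.1 rad), for 0.2 s.
2. the plate is lifted out, at least 20 mm above the dock's channel floor (height (world z) of plate above 0.08 m), for 0.1 s.
3. lying on the plinth, the plate is pressed lightly into the corner: it bears on the end stop and the side fence at once, with over 1.5 N each (contact force between plate and end_stop above 1.5 N and contact force between plate and side_fence above 1.5 N and z of plate in the frame of plinth below 0.066 m and angle between plate's own z axis and vertical below 0.07 rad), for 0.1 s.
At the end, for the whole second after the job is handed in: the plate lies still and flat on the plinth (within 2 degrees), dots up, its short end within 2 mm of the end stop, its long edge within 2 mm of the side fence (at mid-length) and parallel to the plinth within 1.7 degrees, its other end jutting out past the open end; released (x of plate in the frame of plinth between 0.0315 and 0.035 m and y of plate in the frame of plinth between 0.002 and 0.0055 m and z of plate in the frame of plinth between 0.058 and 0.063 m and angle between the x axis of plate and the x axis of plinth, either way round below 0.03 rad and angle between plate's own z axis and vertical below 0.04 rad and linear speed of plate below 0.01 m/s); the robot touches nothing.
It fails at once if the plate falls off the dock or plinth, or is tipped beyond 40 degrees (height (world z) of plate below 0.04 m or angle between plate's own z axis and vertical above 0.7 rad).
It fails at once if the plate is rammed against a stop (over 20 N) (contact force between plate and end_stop above 20 N or contact force between plate and side_fence above 20 N).
It fails at once if the lens cap, tape roll or cardboard box is moved by more than 30 mm (distance of any of cap, marker_box, tape from where it was at the start of the episode above 0.03 m).
It also fails if it takes over 54 s, if anything falls off the work surface, if the arm or the gripper's body presses on something with over 40 N, if the wrist force passes 120 N, or if a joint passes its speed limit or range.

## Working session

There is one attempt and no reset: what is moved stays moved. The work goes in short steps, Python scripts to look and compute and a shell command to move; the robot and the scene stay as the last step left them, time stands still between calls to the robot, and variables do not carry over. Pictures are saved under pics/ and viewed, and the job is handed in when it is done.

```bash
ls; mkdir -p pics; python3 - <<'E'
from rig import monitor, vision, r
import cv2,numpy as np
s=monitor.sense();print(s['clock'],s['eef_pos'],s['tcp_rot'],s['contact_force'],s['opening'])
for n in('side','top'):
    p,d=vision.grab_frame(n);cv2.imwrite(f'pics/{n}0.png',p);np.savez(f'pics/{n}0.npz',p=p,d=d)
    c=vision.camera_params(n);print(n,{k:np.round(v,3).tolist() for k,v in c.items()})
print(monitor.sense()['clock'])
E
```

```text
pics
0.0 [ 142.24798962 -608.07545002  230.54456292] [-3.14159242e+00  1.48106253e-03 -1.34099371e+00] [-0.0597863   0.26235528 -0.93051966] 1.000866184253579
side {'fx': 532.5, 'fy': 532.5, 'cx': 321.627, 'cy': 240.305, 'R': [[-0.986, -0.169, -0.001], [-0.102, 0.605, -0.79], [0.134, -0.779, -0.613]], 't': [461.763, 68.596, 1287.875]}
top {'fx': 610.291, 'fy': 610.291, 'cx': 317.287, 'cy': 248.528, 'R': [[0.027, -1.0, -0.002], [-0.996, -0.027, -0.082], [0.082, 0.004, -0.997]], 't': [45.87, 493.77, 1648.427]}
0.1
```

View pics/top0.png

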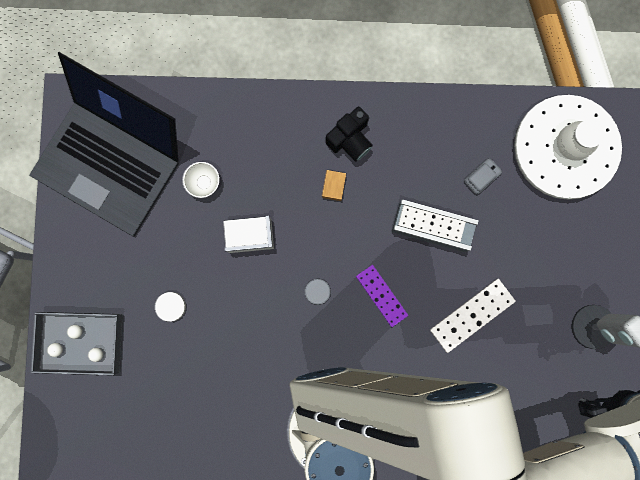

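View pics/side0.png

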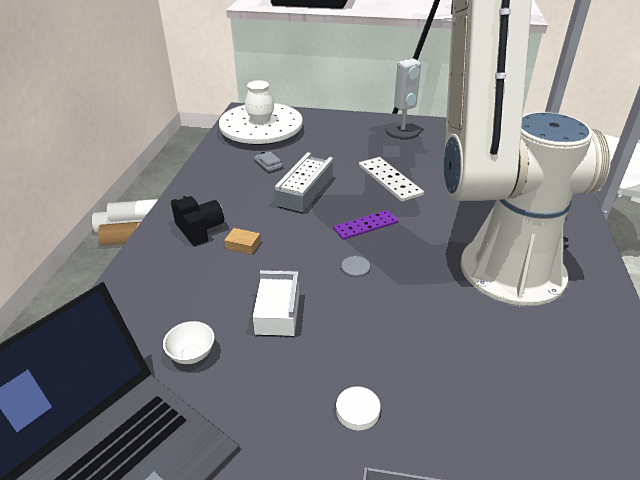

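Candidates for the plate: the white dotted one in the dock at top (432,221), the white dotted one on the table at (473,315), and the purple one at (382,295). The one in the dock fits because it isn't purple, is the smaller white one, and lies in the channel. I'll confirm that in an enlarged crop.

```bash
python3 - <<'E'
import cv2,numpy as np
a=cv2.imread('pics/top0.png');b=cv2.imread('pics/side0.png')
c1=cv2.resize(a[190:360,350:530],(400,378),interpolation=cv2.INTER_CUBIC)
c2=cv2.resize(b[145:245,260:430],(400,235),interpolation=cv2.INTER_CUBIC)
c3=cv2.resize(a[200:265,210:290],(400,325),interpolation=cv2.INTER_CUBIC)
c4=cv2.resize(b[260:345,240:315],(300,340),interpolation=cv2.INTER_CUBIC)
o=np.zeros((600,800,3),np.uint8)
o[:378,:400]=c1[:378];o[:235,400:]=c2;o[240:565,400:]=c3[:325]
cv2.imwrite('pics/crop0.png',o);cv2.imwrite('pics/crop1.png',c4)
E
```

```text
(no output)
```

View pics/crop0.png

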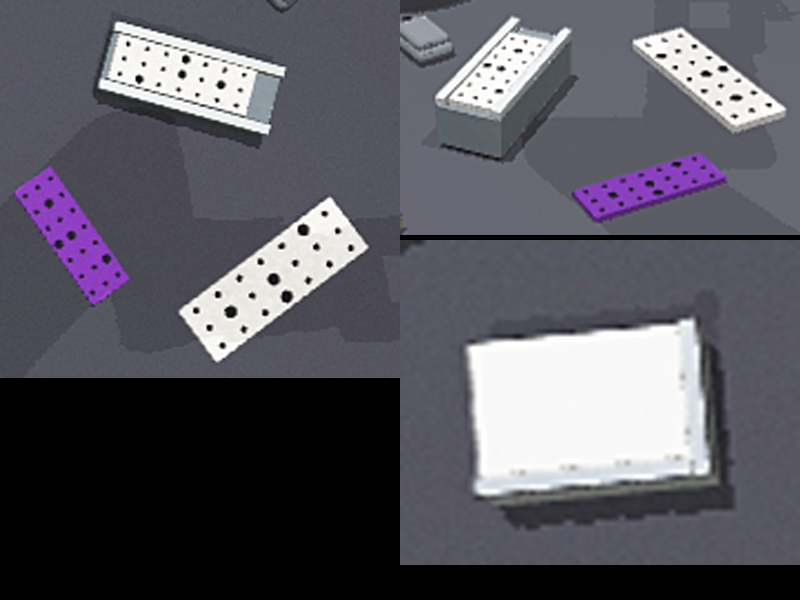

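View pics/crop1.png

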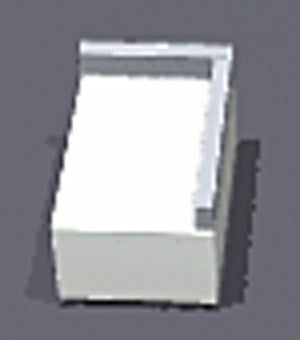

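The crop confirms it: the plate in the dock is clearly shorter than the white one on the table (473,315). The plinth is at top (248,234), with its end stop on the right (world -y side) and its fence at the bottom (world -x side). Next I'll measure positions.

```bash
cat > h.py <<'E'
import cv2,numpy as np
from rig import vision
def cam(n):
    c=vision.camera_params(n);return c,np.array(c['R']),np.array(c['t'])
def world(n,d):
    c,R,t=cam(n);v,u=np.mgrid[:480,:640]
    P=np.stack([(u-c['cx'])/c['fx']*d,(v-c['cy'])/c['fy']*d,d],-1)
    return (P-t)@R
def cast(n,uv,z):
    c,R,t=cam(n);uv=np.atleast_2d(np.float64(uv))
    D=np.c_[(uv[:,0]-c['cx'])/c['fx'],(uv[:,1]-c['cy'])/c['fy'],np.ones(len(uv))]@R
    o=-R.T@t;return o+D*((z-o[2])/D[:,2])[:,None]
def proj(n,X):
    c,R,t=cam(n);P=np.atleast_2d(X)@R.T+t
    return np.c_[P[:,0]/P[:,2]*c['fx']+c['cx'],P[:,1]/P[:,2]*c['fy']+c['cy']]
E
python3 - <<'E'
from h import *
for n,rois in (('top',{'dock':(195,260,385,485),'plinth':(205,265,212,285),'big':(270,360,420,525)}),('side',{'dock':(148,215,268,340),'plinth':(262,340,248,305)})):
    z=np.load(f'pics/{n}0.npz');p,d=z['p'],z['d'];W=world(n,d)
    for k,(a,b,c,e) in rois.items():
        w=W[a:b,c:e];dd=d[a:b,c:e];hz=w[...,2]
        hist=np.histogram(hz[dd>0],bins=np.arange(-10,95,3));print(n,k,[(int(x),int(y)) for x,y in zip(hist[1],hist[0]) if y>8])
        m=((hz>45)&(dd>0)).astype(np.uint8)
        pts=w[m>0][:,:2].astype(np.float32)
        print(' rect>45',cv2.minAreaRect(pts), pts.min(0),pts.max(0))
    hsv=cv2.cvtColor(p,cv2.COLOR_BGR2HSV)
    print(hsv[100,100],'floor hsv')
z=np.load('pics/top0.npz');p=z['p'];
import sys
for (u,v) in ((468,235),(432,221),(400,215),(420,205),(250,230),(232,250),(270,235)): print((u,v),p[v,u])
E
```

```text
top dock [(-10, 212), (-7, 617), (-4, 1052), (-1, 1019), (2, 539), (5, 192), (8, 49), (11, 12), (14, 17), (17, 15), (20, 13), (23, 9), (26, 17), (29, 22), (32, 13), (35, 13), (38, 17), (41, 13), (44, 16), (47, 17), (50, 35), (53, 78), (56, 161), (59, 217), (62, 388), (65, 578), (68, 570), (71, 338), (74, 147), (77, 27), (80, 10)]
 rect>45 ((561.1744995117188, -255.82540893554688), (211.923095703125, 86.66417694091797), 75.96703338623047) [ 495.45078 -368.2561 ] [ 625.17725 -143.38463]
top plinth [(-10, 195), (-7, 445), (-4, 797), (-1, 738), (2, 417), (5, 155), (8, 29), (11, 10), (14, 11), (35, 9), (41, 10), (47, 17), (50, 66), (53, 189), (56, 328), (59, 336), (62, 185), (65, 53), (68, 31), (71, 52), (74, 71), (77, 79), (80, 56), (83, 9)]
 rect>45 ((524.278076171875, 246.30331420898438), (85.39701080322266, 125.4852294921875), 6.596227169036865) [475.40045 179.47173] [572.69446 311.50787]
top big [(-10, 432), (-7, 1214), (-4, 1909), (-1, 1898), (2, 1255), (5, 868), (8, 800), (11, 581), (14, 256), (17, 93), (20, 12)]Traceback (most recent call last):
  File "<stdin>", line 9, in <module>
    return umr_minimum(a, axis, None, out, keepdims, initial, where)
ValueError: zero-size array to reduction operation minimum which has no identity
```

```bash
python3 - <<'E'
from h import *
def prof(n,c,ang,z,ax,off,rng,step=1.0):
    p=np.load(f'pics/{n}0.npz')['p']
    a=np.array([np.cos(ang),np.sin(ang)]);b=np.array([-a[1],a[0]])
    s=np.arange(*rng,step);out=[]
    for o in off:
        q=c+(s[:,None]*a+o*b if ax=='x' else s[:,None]*b+o*a)
        uv=proj(n,np.c_[q,np.full(len(q),z)]).astype(np.float32)
        out.append(cv2.remap(p,uv[None,:,0],uv[None,:,1],cv2.INTER_LINEAR)[0].astype(float))
    return s,np.mean(out,0)
def show(t,s,v,th=12):
    g=v.mean(1);d=np.gradient(cv2.GaussianBlur(g[:,None],(0,0),2)[:,0])
    e=[(float(s[i]),round(float(d[i]),1)) for i in range(1,len(d)-1) if abs(d[i])>abs(d[i-1]) and abs(d[i])>=abs(d[i+1]) and abs(d[i])>3]
    print(t,e)
D=np.array([561.2,-255.8]);da=np.deg2rad(75.97);P=np.array([524.3,246.3]);pa=np.deg2rad(96.6)
for n in('top','side'):
    for o in(-23,-12,0,12,23):show(f'{n} plate x, off{o}',*prof(n,D,da,68,'x',[o-1,o,o+1],(-120,121)))
    for o in(-70,-40,0,40,80):show(f'{n} dock y z72 @x{o}',*prof(n,D,da,72,'y',np.arange(o-3,o+4),(-60,61)))
    for o in(-36,36):show(f'{n} dock x rail z72 off{o}',*prof(n,D,da,72,'x',[o-2,o,o+2],(-125,126)))
    for o in(-25,0,25):show(f'{n} plinth x z60 off{o}',*prof(n,P,pa,60,'x',np.arange(o-5,o+6),(-80,81)))
    for o in(-30,0,30):show(f'{n} plinth y z60 @x{o}',*prof(n,P,pa,60,'y',np.arange(o-5,o+6),(-60,61)))
    for o in(-30,0,30):show(f'{n} stop z78 off{o}',*prof(n,P,pa,78,'x',np.arange(o-5,o+6),(-80,-30)))
    for o in(-30,0,30):show(f'{n} fence z78 @x{o}',*prof(n,P,pa,78,'y',np.arange(o-5,o+6),(15,60)))
E
```

```text
top plate x, off-23 [(-101.0, 11.8), (-72.0, 16.1), (-62.0, -6.4), (-57.0, 6.9), (-38.0, -10.7), (-32.0, 10.7), (-15.0, -8.0), (-9.0, 8.8), (9.0, -25.8), (17.0, 28.4), (35.0, -7.6), (40.0, 6.8), (58.0, -5.9), (63.0, 6.5), (83.0, -5.8), (88.0, 6.5), (98.0, -15.5), (106.0, -15.2), (113.0, 4.2)]
top plate x, off-12 [(-102.0, 10.6), (-72.0, 15.4), (11.0, -3.0), (98.0, -15.2), (106.0, -14.4), (113.0, 5.1)]
top plate x, off0 [(-102.0, 10.2), (-73.0, 16.6), (-62.0, -22.7), (-56.0, 24.2), (-40.0, -34.7), (-30.0, 34.3), (-14.0, -28.7), (-8.0, 28.5), (8.0, -35.0), (18.0, 34.7), (34.0, -24.0), (39.0, 24.8), (58.0, -28.0), (63.0, 28.4), (82.0, -27.4), (88.0, 29.5), (98.0, -14.6), (106.0, -15.7), (113.0, 4.4)]
top plate x, off12 [(-102.0, 10.7), (-73.0, 16.8), (59.0, -3.4), (65.0, 4.8), (98.0, -15.3), (106.0, -16.8), (113.0, 5.2)]
top plate x, off23 [(-101.0, 10.7), (-73.0, 17.2), (-13.0, -3.5), (-8.0, 3.1), (9.0, -3.2), (14.0, 3.3), (36.0, -3.7), (41.0, 3.4), (57.0, -25.9), (64.0, 25.0), (83.0, -4.2), (88.0, 4.6), (98.0, -15.4), (106.0, -17.8), (113.0, 5.4)]
top dock y z72 @x-70 [(-41.0, 29.7), 
[... 3569 characters left out ...]
th x z60 off25 [(-78.0, 6.2), (-70.0, -12.8), (-51.0, 17.5), (65.0, -10.3)]
side plinth y z60 @x-30 [(-42.0, 27.9), (29.0, -5.8), (39.0, -19.2), (46.0, -3.3)]
side plinth y z60 @x0 [(-41.0, 29.5), (29.0, -6.5), (39.0, -20.0), (48.0, -11.6)]
side plinth y z60 @x30 [(-41.0, 30.0), (30.0, -5.8), (40.0, -18.9), (48.0, -12.2)]
side stop z78 off-30 [(-58.0, 17.4), (-48.0, -14.1), (-34.0, 9.2)]
side stop z78 off0 [(-60.0, 19.8), (-49.0, -19.2), (-34.0, 10.2)]
side stop z78 off30 [(-60.0, 15.7), (-50.0, -10.2), (-33.0, 5.4)]
side fence z78 @x-30 [(33.0, 4.9), (42.0, -22.1)]
side fence z78 @x0 [(32.0, -6.4), (42.0, -18.7), (49.0, -4.7)]
side fence z78 @x30 [(33.0, -5.6), (42.0, -16.8), (50.0, -11.9)]
```

```bash
cat >> h.py <<'E'
from scipy.spatial.transform import Rotation as Ro
Dc=np.array([560.4,-253.5]);da=np.deg2rad(75.97);Pc=np.array([523.7,247.8]);pa=np.deg2rad(96.6)
def ax(a): return np.array([np.cos(a),np.sin(a)]),np.array([-np.sin(a),np.cos(a)])
def dock(x,y):
    a,b=ax(da);return Dc+x*a+y*b
def plinth(x,y):
    a,b=ax(pa);return Pc+x*a+y*b
def need(xy,z,yaw):
    from rig import monitor
    s=monitor.sense();p=np.array(s['eef_pos']);y0=Ro.from_euler('xyz',s['tcp_rot']).as_matrix()
    y0=np.arctan2(y0[1,0],y0[0,0])
    R=Ro.from_euler('xyz',[np.pi,0,y0]).as_matrix()
    d=R.T@(np.array([*xy,z])-p)
    print('clock',round(s['clock'],2),'pos',p.round(1),'rot',np.round(s['tcp_rot'],4),'F',np.round(s['contact_force'],2),'T',np.round(s['wrist_torque'],2),'op',round(s['opening'],3))
    print('dp',d.round(1),'turn z',round(-((yaw-y0+np.pi)%(2*np.pi)-np.pi),4))
E
python3 - <<'E'
from h import *
print(dock(-98,0));need(dock(-98,0),120,-0.245)
E
```

```text
[ 536.64186901 -348.57655448]
clock 0.1 pos [ 142.3 -608.1  230.6] rot [-3.1416e+00  1.3000e-03 -1.3410e+00] F [-0.06  0.09 -0.44] T [-0.02 -0.01 -0.01] op 1.001
dp [-162.9 -443.1  110.6] turn z -1.096
```

```bash
python3 -m inch '[{"dp":[-80,-220,50],"angular":[0,0,-0.55],"fingers":255},{"dp":[-80,-220,50],"angular":[0,0,-0.55],"fingers":255},{"dp":[-80,-220,50],"angular":[0,0,-0.55],"fingers":255},{"dp":[-80,-220,50],"angular":[0,0,-0.55],"fingers":255},{"dp":[-80,-220,50],"angular":[0,0,-0.55],"fingers":255},{"dp":[-80,-220,50],"angular":[0,0,-0.55],"fingers":255},{"dp":[-163,-443,110],"angular":[0,0,-1.096],"fingers":255},{"dp":[-163,-443,110],"angular":[0,0,-1.096],"fingers":255},{"dp":[-163,-443,110],"angular":[0,0,-1.096],"fingers":255},{"dp":[-163,-443,110],"angular":[0,0,-1.096],"fingers":255},{"dp":[-163,-443,110],"angular":[0,0,-1.096],"fingers":255},{"dp":[-163,-443,110],"angular":[0,0,-1.096],"fingers":255}]' 60; python3 -c "
from h import *
need(dock(-98,0),63.5,-0.245)"
```

```text
clock: 1.1
eef_pos: [538.2, -347.1, 120.3]
tcp_rot: [-3.141, 0.0, -0.241]
contact_force: [-0.1, -0.9, -0.7]
opening: 0.0
clock 1.1 pos [ 538.2 -347.1  120.3] rot [-3.1412e+00  5.0000e-04 -2.4120e-01] F [-0.07 -0.88 -0.74] T [-0.07  0.02 -0.02] op 0.0
dp [-1.1  1.8 56.8] turn z 0.0038
```

```bash
python3 -m inch '[{"dp":[-1.1,1.8,30],"angular":[0,0,0.004],"fingers":255},{"dp":[-1.1,1.8,35],"angular":[0,0,0.004],"fingers":255},{"dp":[-1.1,1.8,35],"angular":[0,0,0.004],"fingers":255}]'; python3 - <<'E'
from h import *
p,d=vision.grab_frame('side');q,_=vision.grab_frame('top')
o=np.zeros((420,800,3),np.uint8)
o[:,:400]=cv2.resize(p[110:230,260:375],(400,420));o[:,400:]=cv2.resize(q[175:275,385:480],(400,420))
cv2.imwrite('pics/s1.png',o)
need(dock(-98,0),63.5,-0.245)
E
```

```text
clock: 1.35
eef_pos: [533.2, -349.0, 83.8]
tcp_rot: [-3.14, 0.005, -0.248]
contact_force: [-0.0, 0.9, 0.4]
opening: -0.002
clock 1.45 pos [ 534.2 -351.    86.6] rot [-3.1415e+00  9.0000e-04 -2.4990e-01] F [-0.89  0.23  0.  ] T [-0.03  0.04  0.01] op 0.001
dp [ 1.7 -2.9 23.1] turn z -0.0049
```

View pics/s1.png

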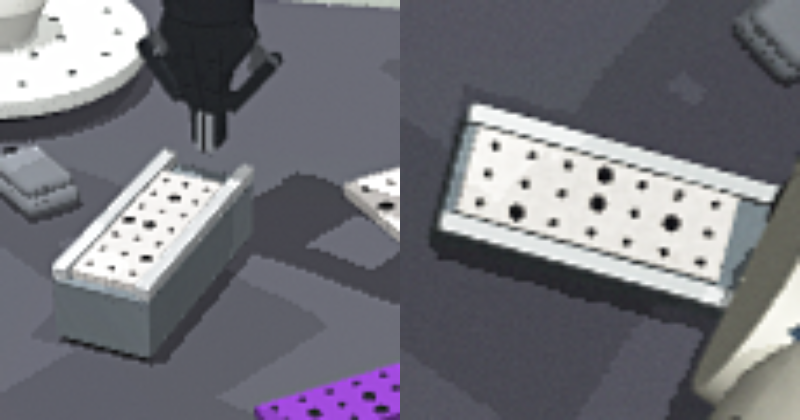

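```bash
python3 -m inch '[{"dp":[1.7,-2.9,12],"angular":[0,0,-0.005],"fingers":255},{"dp":[1.7,-2.9,20],"angular":[0,0,-0.005],"fingers":255},{"dp":[1.7,-2.9,23],"angular":[0,0,-0.005],"fingers":255},{"dp":[1.7,-2.9,23],"angular":[0,0,-0.005],"fingers":255},{"dp":[1.7,-2.9,23],"angular":[0,0,-0.005],"fingers":255},{"dp":[1.7,-2.9,23],"angular":[0,0,-0.005],"fingers":255}]'; python3 -c "
from h import *
need(dock(-98,0),63.5,-0.245)"
```

```text
clock: 1.95
eef_pos: [537.5, -348.3, 63.6]
tcp_rot: [3.141, -0.0, -0.244]
contact_force: [-0.2, 0.4, 0.5]
opening: -0.001
clock 1.95 pos [ 537.5 -348.3   63.6] rot [ 3.1415e+00 -4.0000e-04 -2.4430e-01] F [-0.23  0.43  0.46] T [ 0.04 -0.02  0.06] op -0.001
dp [-0.8  0.5  0.1] turn z 0.0007
```

Down and free of contact at z 63.6. Now I'll push along the channel toward dock +x, which is tool -y.

```bash
python3 -m inch '[{"dp":[-0.4,-5,0],"angular":[0,0,0],"fingers":255},{"dp":[-0.4,-9,0],"angular":[0,0,0],"fingers":255},{"dp":[-0.4,-12,0],"angular":[0,0,0],"fingers":255},{"dp":[-0.4,-15,0],"angular":[0,0,0],"fingers":255},{"dp":[-0.4,-19,0],"angular":[0,0,0],"fingers":255},{"dp":[-0.4,-23,0],"angular":[0,0,0],"fingers":255},{"dp":[-0.4,-27,0],"angular":[0,0,0],"fingers":255},{"dp":[-0.4,-31,0],"angular":[0,0,0],"fingers":255},{"dp":[-0.4,-35,0],"angular":[0,0,0],"fingers":255},{"dp":[-0.4,-39,0],"angular":[0,0,0],"fingers":255},{"dp":[-0.4,-42,0],"angular":[0,0,0],"fingers":255},{"dp":[-0.4,-43,0],"angular":[0,0,0],"fingers":255}]'; python3 -c "
from h import *
need(dock(-98,0),63.5,-0.245)
p,d=vision.grab_frame('side');q,_=vision.grab_frame('top')
o=np.zeros((420,800,3),np.uint8)
o[:,:400]=cv2.resize(p[110:230,260:375],(400,420));o[:,400:]=cv2.resize(q[175:275,385:480],(400,420))
cv2.imwrite('pics/s2.png',o)"
```

```text
clock: 2.95
eef_pos: [547.6, -305.7, 63.3]
tcp_rot: [-3.142, 0.0, -0.244]
contact_force: [-0.3, -2.1, 1.4]
opening: 0.003
clock 2.95 pos [ 547.6 -305.7   63.3] rot [-3.1415  0.     -0.2437] F [-0.27 -2.13  1.44] T [-0.3   0.13 -0.03] op 0.003
dp [-0.3 44.3 -0.2] turn z 0.0013
```

View pics/s2.png

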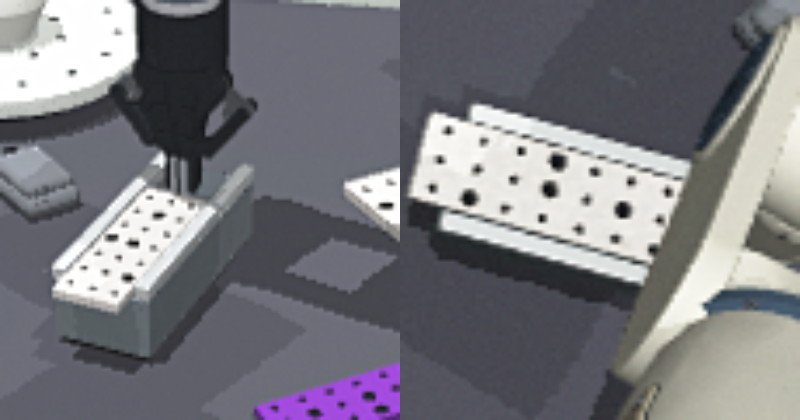

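```bash
cat >> h.py <<'E'
def prof(n,p,org,z,offs,rng,ang,ax_='x',step=1.0):
    a,b=ax(ang);s=np.arange(*rng,step);out=[]
    for o in offs:
        q=org+(s[:,None]*a+o*b if ax_=='x' else s[:,None]*b+o*a)
        uv=proj(n,np.c_[q,np.full(len(q),z)]).astype(np.float32)
        out.append(cv2.remap(p,uv[None,:,0],uv[None,:,1],cv2.INTER_LINEAR)[0].astype(float).mean(-1))
    g=cv2.GaussianBlur(np.mean(out,0)[:,None],(0,0),2)[:,0];d=np.gradient(g)
    return [(round(float(s[i]),1),round(float(d[i]),1)) for i in range(1,len(d)-1) if abs(d[i])>abs(d[i-1]) and abs(d[i])>=abs(d[i+1]) and abs(d[i])>4]
E
python3 - <<'E'
from h import *
for n in('top','side'):
    p,_=vision.grab_frame(n)
    for o in(-12,12):print(n,o,prof(n,p,Dc,68,[o-1,o,o+1],(90,200),da))
    print(n,'y at x108..114',prof(n,p,Dc,68,[110,111,112,113],(-60,61),da,'y'))
E
```

```text
top -12 [(128.0, -26.7)]
top 12 [(94.0, 20.0), (111.0, -4.2), (128.0, -23.9)]
top y at x108..114 [(-31.0, 30.2), (-24.0, -15.8), (-19.0, 16.5), (-5.0, -15.1), (1.0, 14.5), (14.0, -13.6), (19.0, 14.8), (26.0, -30.8), (44.0, 6.0)]
side -12 [(130.0, -11.3), (141.0, -13.1)]
side 12 [(94.0, 10.4), (130.0, -12.8), (141.0, -12.3), (183.0, -6.9), (192.0, 7.1)]
side y at x108..114 [(-38.0, 11.1), (-31.0, 12.6), (-24.0, -5.3), (-19.0, 6.4), (14.0, -6.4), (20.0, 8.1), (27.0, -19.5), (34.0, 6.2), (46.0, -12.2)]
```

```bash
python3 -m inch '[{"dp":[0,-3,0],"angular":[0,0,0],"fingers":255},{"dp":[0,-7,0],"angular":[0,0,0],"fingers":255},{"dp":[0,-11,0],"angular":[0,0,0],"fingers":255},{"dp":[0,-15,0],"angular":[0,0,0],"fingers":255},{"dp":[0,-19,0],"angular":[0,0,0],"fingers":255},{"dp":[0,-23,0],"angular":[0,0,0],"fingers":255},{"dp":[0,-27,0],"angular":[0,0,0],"fingers":255},{"dp":[0,-30,0],"angular":[0,0,0],"fingers":255},{"dp":[0,-33,0],"angular":[0,0,0],"fingers":255},{"dp":[0,-35,0],"angular":[0,0,0],"fingers":255},{"dp":[0,-36,0],"angular":[0,0,0],"fingers":255},{"dp":[0,-36,0],"angular":[0,0,0],"fingers":255}]'; python3 - <<'E'
from h import *
need(dock(-98,0),63.5,-0.245)
for n in('top','side'):
    p,_=vision.grab_frame(n)
    for o in(-12,12):print(n,o,prof(n,p,Dc,68,[o-1,o,o+1],(90,200),da))
    for x in(115,125,140,150):print(n,'y at',x,[e for e in prof(n,p,Dc,68,[x-1,x,x+1],(-60,61),da,'y') if abs(abs(e[0])-28)<10])
E
```

```text
clock: 4.15
eef_pos: [556.2, -271.1, 63.3]
tcp_rot: [-3.141, -0.0, -0.244]
contact_force: [0.5, 0.9, 0.2]
opening: 0.002
clock 4.15 pos [ 556.2 -271.1   63.3] rot [-3.1415 -0.     -0.2439] F [0.52 0.88 0.19] T [ 0.04  0.01 -0.03] op 0.002
dp [-0.3 80.  -0.2] turn z 0.0011
top -12 [(164.0, -26.9)]
top 12 [(122.0, -17.8), (129.0, 20.7), (163.0, -23.6)]
top y at 115 [(-30.0, 30.9), (26.0, -32.1)]
top y at 125 [(-31.0, 27.2), (-24.0, -24.4), (-19.0, 25.7), (21.0, 27.9), (27.0, -26.4)]
top y at 140 [(-31.0, 28.5), (26.0, -30.4)]
top y at 150 [(-31.0, 29.1), (-24.0, -26.2), (19.0, 26.1), (26.0, -30.7)]
side -12 [(167.0, -10.7), (176.0, -11.9)]
side 12 [(123.0, -10.2), (130.0, 6.8), (167.0, -10.1), (177.0, -10.7), (192.0, 7.0)]
side y at 115 [(-33.0, 17.1), (27.0, -19.7), (35.0, 6.1)]
side y at 125 [(-30.0, 24.4), (-24.0, -9.1), (-19.0, 13.5), (22.0, 34.4), (28.0, -17.3)]
side y at 140 [(-30.0, 25.9), (28.0, -18.9)]
side y at 150 [(-30.0, 24.7), (-23.0, -12.6), (20.0, 17.2), (27.0, -18.4)]
```

Front end at dock x≈164, so the overhang is about 59.5 mm, and the plate is straight. Next: lift clear, open, and move over the overhanging end.

```bash
python3 -c "
from h import *
need(dock(127,-2),124,-0.245)"; python3 -m inch '[{"dp":[0,2,-20],"angular":[0,0,0],"fingers":255},{"dp":[0,2,-60],"angular":[0,0,0],"fingers":255},{"dp":[0,2,-60],"angular":[0,0,0],"fingers":150},{"dp":[2,-60,-60],"angular":[0,0,0],"fingers":0},{"dp":[2,-100,-60],"angular":[0,0,0],"fingers":0},{"dp":[2,-130,-60],"angular":[0,0,0],"fingers":0},{"dp":[2,-145,-60],"angular":[0,0,0],"fingers":0},{"dp":[2,-145,-60],"angular":[0,0,0],"fingers":0},{"dp":[2,-145,-60],"angular":[0,0,0],"fingers":0},{"dp":[2,-145,-60],"angular":[0,0,0],"fingers":0}]' 60;python3 -c "
from h import *
need(dock(127,-2),124,-0.245)
need(dock(127,-2),40,-0.245)"
```

```text
clock 4.25 pos [ 556.2 -271.3   63.3] rot [-3.1415 -0.     -0.244 ] F [ 0.24 -0.49 -0.2 ] T [-0.03 -0.03  0.02] op 0.002
dp [   1.9 -145.3  -60.7] turn z 0.001
clock: 5.08
eef_pos: [593.1, -131.6, 123.4]
tcp_rot: [3.141, -0.0, -0.244]
contact_force: [0.2, -0.3, 0.5]
opening: 0.998
clock 5.08 pos [ 593.1 -131.6  123.4] rot [ 3.1413e+00 -2.0000e-04 -2.4370e-01] F [ 0.21 -0.33  0.53] T [-0.06  0.01 -0.04] op 0.998
dp [-0.2 -0.8 -0.6] turn z 0.0013
clock 5.08 pos [ 593.1 -131.6  123.4] rot [ 3.1413e+00 -2.0000e-04 -2.4370e-01] F [ 0.21 -0.33  0.53] T [-0.06  0.01 -0.04] op 0.998
dp [-0.2 -0.8 83.4] turn z 0.0013
```

```bash
python3 -m inch '[{"dp":[-0.2,-0.8,30],"angular":[0,0,0.001],"fingers":0},{"dp":[-0.2,-0.8,57],"angular":[0,0,0.001],"fingers":0},{"dp":[-0.2,-0.8,57],"angular":[0,0,0.001],"fingers":0},{"dp":[-0.2,-0.8,57],"angular":[0,0,0.001],"fingers":0}]'; python3 -c "
from h import *
p,d=vision.grab_frame('side');q,_=vision.grab_frame('top')
o=np.zeros((500,800,3),np.uint8)
o[:,:400]=cv2.resize(p[120:245,245:345],(400,500));o[:,400:]=cv2.resize(q[150:275,350:450],(400,500))
cv2.imwrite('pics/s3.png',o)
need(dock(127,-2),40,-0.245)"
```

```text
clock: 5.42
eef_pos: [591.7, -131.3, 65.3]
tcp_rot: [3.141, 0.003, -0.247]
contact_force: [-0.3, 0.3, -0.1]
opening: 1.002
clock 5.52 pos [ 593.7 -131.3   67.5] rot [ 3.1416e+00 -1.2000e-03 -2.4610e-01] F [ 0.14 -0.2   0.72] T [0.02 0.04 0.06] op 1.001
dp [-0.7 -0.4 27.5] turn z -0.0011
```

View pics/s3.png

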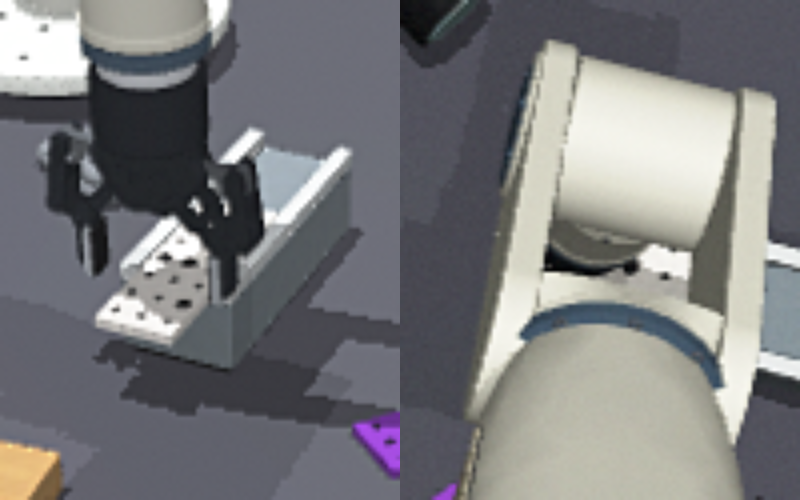

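```bash
python3 -c "
from h import *
for y in(-46,42):
  for z in (80,):
    print((proj('side',[*dock(127,y-2+2),z])-[245,120])*4)
for x in (105,116,127,138): print(x,(proj('side',[*dock(x,-42),80])-[245,120])*4,(proj('side',[*dock(x,-42),68])-[245,120])*4)
"
```

```text
[[ 96.80764357 265.55909829]]
[[214.64838042 294.0356078 ]]
105 [[117.32934108 251.01462222]] [[118.30849066 266.04418204]]
116 [[109.73876029 258.87832595]] [[110.76185151 273.95044507]]
127 [[102.06394374 266.82929641]] [[103.13189208 281.94399887]]
138 [[ 94.3034814  274.86899434]] [[ 95.41722485 290.02629709]]
```

```bash
python3 -m inch '[{"dp":[0,-0.4,8],"angular":[0,0,0],"fingers":0},{"dp":[0,-0.4,17],"angular":[0,0,0],"fingers":0},{"dp":[0,-0.4,27],"angular":[0,0,0],"fingers":0},{"dp":[0,-0.4,27],"angular":[0,0,0],"fingers":0},{"dp":[0,-0.4,27],"angular":[0,0,0],"fingers":0}]'; python3 -c "
from h import *
need(dock(127,-2),40,-0.245)"
```

```text
clock: 5.93
eef_pos: [592.5, -129.6, 38.4]
tcp_rot: [3.142, 0.002, -0.245]
contact_force: [-0.8, -0.2, -0.2]
opening: 0.996
clock 5.93 pos [ 592.5 -129.6   38.4] rot [ 3.1415e+00  1.7000e-03 -2.4490e-01] F [-0.82 -0.19 -0.22] T [ 0.   -0.01 -0.01] op 0.996
dp [ 0.8  1.  -1.6] turn z 0.0001
```

```bash
python3 -m inch '[{"dp":[0,0,0],"angular":[0,0,0],"fingers":60},{"dp":[0,0,0],"angular":[0,0,0],"fingers":90},{"dp":[0,0,0],"angular":[0,0,0],"fingers":120},{"dp":[0,0,0],"angular":[0,0,0],"fingers":150},{"dp":[0,0,0],"angular":[0,0,0],"fingers":180},{"dp":[0,0,0],"angular":[0,0,0],"fingers":255},{"dp":[0,0,0],"angular":[0,0,0],"fingers":255}]' 30; python3 -c "
from h import *
need(dock(127,-2),40,-0.245)
p,d=vision.grab_frame('side')
cv2.imwrite('pics/s4.png',cv2.resize(p[120:245,245:345],(400,500)))"
```

```text
clock: 6.52
eef_pos: [593.5, -129.9, 39.6]
tcp_rot: [-3.142, -0.001, -0.245]
contact_force: [0.7, -0.2, 5.2]
opening: 0.65
clock 6.52 pos [ 593.5 -129.9   39.6] rot [-3.1415e+00 -6.0000e-04 -2.4500e-01] F [ 0.72 -0.2   5.2 ] T [-0.01  0.15 -0.05] op 0.65
dp [-0.1  0.9 -0.4] turn z -0.0
```

View pics/s4.png

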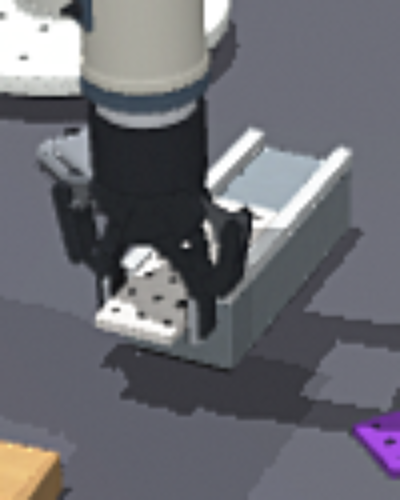

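Gripped at opening 0.65 (about 55 mm). I'll tighten the grip and lift.

```bash
python3 -m inch '[{"dp":[0,0,0],"angular":[0,0,0],"fingers":255},{"dp":[0,0,0],"angular":[0,0,0],"fingers":255},{"dp":[0,0,-5],"angular":[0,0,0],"fingers":255},{"dp":[0,0,-10],"angular":[0,0,0],"fingers":255},{"dp":[0,0,-18],"angular":[0,0,0],"fingers":255},{"dp":[0,0,-28],"angular":[0,0,0],"fingers":255},{"dp":[0,0,-38],"angular":[0,0,0],"fingers":255},{"dp":[0,0,-48],"angular":[0,0,0],"fingers":255},{"dp":[0,0,-57],"angular":[0,0,0],"fingers":255},{"dp":[0,0,-60],"angular":[0,0,0],"fingers":255},{"dp":[0,0,-60],"angular":[0,0,0],"fingers":255},{"dp":[0,0,-60],"angular":[0,0,0],"fingers":255}]' 80; python3 -c "
from h import *
need(dock(127,-2),100,-0.245)
p,d=vision.grab_frame('side')
cv2.imwrite('pics/s5.png',cv2.resize(p[90:215,235:355],(600,600)))"
```

```text
clock: 7.57
eef_pos: [593.2, -129.8, 99.4]
tcp_rot: [-3.142, -0.0, -0.245]
contact_force: [-0.5, -0.2, -2.3]
opening: 0.634
clock 7.57 pos [ 593.2 -129.8   99.4] rot [-3.1416e+00 -2.0000e-04 -2.4510e-01] F [-0.46 -0.2  -2.3 ] T [ 0.07 -0.08 -0.02] op 0.634
dp [ 0.2  0.9 -0.6] turn z -0.0001
```

View pics/s5.png

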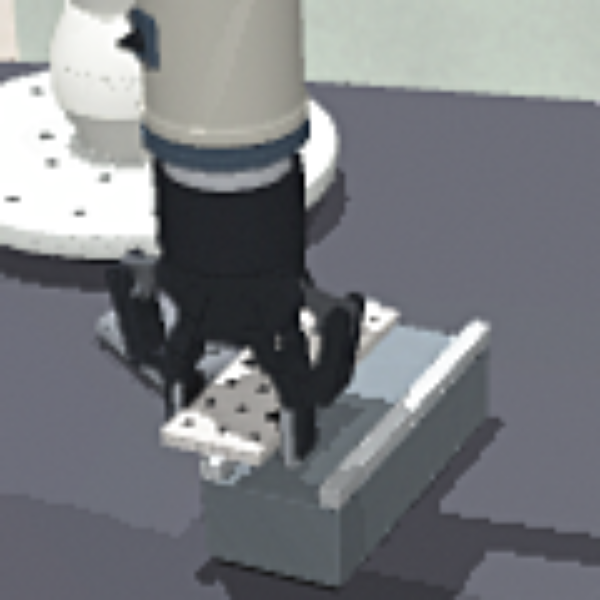

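```bash
python3 - <<'E'
from h import *
p,d=vision.grab_frame('side');W=world('side',d);a,b=ax(da)
X=(W[...,:2]-Dc)@a;Y=(W[...,:2]-Dc)@b;Z=W[...,2]
br=p.astype(int).mean(-1)>120
m=(d>0)&(abs(Y+2)<24)&(Z>90)&(Z<160)&br&(X>-20)&(X<166)
for lo in range(-20,166,15):
    k=m&(X>=lo)&(X<lo+15)
    if k.sum()>5: print(lo,k.sum(),np.median(Z[k]).round(1))
c=np.polyfit(X[m],Z[m],1);print(c)
for o in(-12,12):print(prof('side',p,Dc,128,[o-1,o,o+1],(130,200),da))
E
```

```text
-5 8 123.9
10 13 124.0
25 7 124.6
40 6 124.2
85 21 125.0
100 34 124.5
115 33 125.2
130 56 125.2
145 52 124.5
160 46 122.8
[-1.40487942e-03  1.24488474e+02]
[(144.0, 14.4), (167.0, -9.1), (178.0, -8.8)]
[(156.0, 13.4), (167.0, -11.1), (177.0, 8.3), (186.0, -13.7), (196.0, -4.6)]
```

```bash
python3 -c "
from h import *
need(plinth(94,-4),105,0.1152)"
```

```text
clock 7.67 pos [ 592.8 -129.8   98.8] rot [ 3.1416e+00  1.0000e-03 -2.4500e-01] F [ 0.94 -0.01 -2.52] T [ 0.12 -0.07 -0.09] op 0.632
dp [-188.  -438.9   -6.2] turn z -0.3602
```

```bash
python3 -m inch '[{"dp":[-6,-12,-6],"angular":[0,0,-0.01],"fingers":255},{"dp":[-15,-36,-6],"angular":[0,0,-0.03],"fingers":255},{"dp":[-30,-70,-6],"angular":[0,0,-0.06],"fingers":255},{"dp":[-45,-105,-6],"angular":[0,0,-0.09],"fingers":255},{"dp":[-60,-140,-6],"angular":[0,0,-0.12],"fingers":255},{"dp":[-75,-175,-6],"angular":[0,0,-0.15],"fingers":255},{"dp":[-90,-210,-6],"angular":[0,0,-0.18],"fingers":255},{"dp":[-105,-245,-6],"angular":[0,0,-0.21],"fingers":255},{"dp":[-120,-280,-6],"angular":[0,0,-0.24],"fingers":255},{"dp":[-135,-315,-6],"angular":[0,0,-0.27],"fingers":255},{"dp":[-150,-350,-6],"angular":[0,0,-0.30],"fingers":255},{"dp":[-162,-378,-6],"angular":[0,0,-0.33],"fingers":255}]'; python3 -c "
from h import *
need(plinth(94,-4),105,0.1152)"
```

```text
clock: 8.67
eef_pos: [526.3, 279.2, 105.2]
tcp_rot: [-3.141, 0.0, 0.088]
contact_force: [0.6, -0.3, 0.2]
opening: 0.638
clock 8.67 pos [526.3 279.2 105.2] rot [-3.1413e+00  4.0000e-04  8.7700e-02] F [ 0.6  -0.3   0.17] T [ 0.09 -0.03  0.01] op 0.638
dp [ -3.9 -63.    0.2] turn z -0.0275
```

```bash
python3 -m inch '[{"dp":[-1.5,-25,0],"angular":[0,0,-0.01],"fingers":255},{"dp":[-3,-45,0],"angular":[0,0,-0.02],"fingers":255},{"dp":[-3.5,-57,0],"angular":[0,0,-0.027],"fingers":255},{"dp":[-3.9,-62,0],"angular":[0,0,-0.027],"fingers":255},{"dp":[-3.9,-62,0],"angular":[0,0,-0.027],"fingers":255},{"dp":[-3.9,-62,0],"angular":[0,0,-0.027],"fingers":255},{"dp":[-3.9,-62,0],"angular":[0,0,-0.027],"fingers":255}]'; python3 -c "
from h import *
need(plinth(94,-4),105,0.1152)
p,d=vision.grab_frame('side');q,_=vision.grab_frame('top')
np.savez('pics/s6.npz',p=p,d=d,q=q)
o=np.zeros((500,800,3),np.uint8)
o[:,:400]=cv2.resize(p[220:345,215:315],(400,500));o[:,400:]=cv2.resize(q[160:285,190:290],(400,500))
cv2.imwrite('pics/s6.png',o)"
```

```text
clock: 9.25
eef_pos: [518.6, 336.4, 105.1]
tcp_rot: [3.141, 0.001, 0.111]
contact_force: [1.1, 0.1, -1.4]
opening: 0.642
clock 9.25 pos [518.6 336.4 105.1] rot [3.141e+00 6.000e-04 1.109e-01] F [ 1.13  0.12 -1.44] T [ 0.06 -0.03 -0.03] op 0.642
dp [-1.2 -5.4  0.1] turn z -0.0043
```

View pics/s6.png

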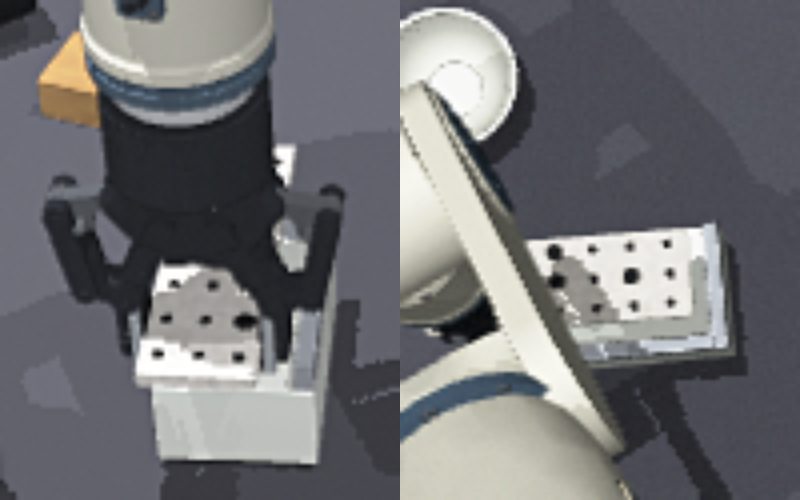

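```bash
python3 -m inch '[{"dp":[-1.2,-5.2,10],"angular":[0,0,-0.004],"fingers":255},{"dp":[-1.2,-5.2,25],"angular":[0,0,-0.004],"fingers":255},{"dp":[-1.2,-5.2,38],"angular":[0,0,-0.004],"fingers":255},{"dp":[-1.2,-5.2,45],"angular":[0,0,-0.004],"fingers":255},{"dp":[-1.2,-5.2,45],"angular":[0,0,-0.004],"fingers":255},{"dp":[-1.2,-5.2,45],"angular":[0,0,-0.004],"fingers":255},{"dp":[-1.2,-5.2,45],"angular":[0,0,-0.004],"fingers":255},{"dp":[-1.2,-5.2,45],"angular":[0,0,-0.004],"fingers":255}]'; python3 - <<'E'
from h import *
need(plinth(94,-4),60,0.1152)
q,_=vision.grab_frame('top');p,d=vision.grab_frame('side')
for n,i in(('top',q),('side',p)):
    for o in(-20,-10,5,15):print(n,'rear x, off',o,prof(n,i,Pc,88,[o-1,o,o+1],(-75,-10),pa))
    for x in(-30,-20,-10,0,120,125):print(n,'y @',x,prof(n,i,Pc,88,[x-1,x,x+1],(-60,60),pa,'y'))
    for o in(-20,-10,5,15):print(n,'front x, off',o,prof(n,i,Pc,88,[o-1,o,o+1],(105,160),pa))
o=np.zeros((500,800,3),np.uint8)
o[:,:400]=cv2.resize(p[220:345,215:315],(400,500));o[:,400:]=cv2.resize(q[160:285,190:290],(400,500))
cv2.imwrite('pics/s7.png',o)
E
```

```text
clock: 10.02
eef_pos: [517.3, 342.9, 60.9]
tcp_rot: [-3.141, -0.001, 0.116]
contact_force: [-0.4, 0.1, -2.0]
opening: 0.637
clock 10.02 pos [517.3 342.9  60.9] rot [-3.1411e+00 -1.0000e-03  1.1600e-01] F [-0.44  0.06 -1.98] T [ 0.14  0.04 -0.01] op 0.637
dp [-0.6  1.2  0.9] turn z 0.0008
top rear x, off -20 [(-64.0, 24.6), (-55.0, 6.8), (-45.0, -13.5), (-40.0, 11.1), (-30.0, -9.0), (-25.0, 8.8)]
top rear x, off -10 [(-63.0, 21.1), (-53.0, 9.7), (-47.0, -12.6), (-40.0, 10.8)]
top rear x, off 5 [(-65.0, 25.7), (-55.0, 7.5), (-46.0, -11.8), (-40.0, 10.0)]
top rear x, off 15 [(-64.0, 22.4), (-54.0, 7.8), (-45.0, -13.4), (-39.0, 11.4), (-30.0, -22.0), (-24.0, 22.8)]
top y @ -30 [(-38.0, 30.9), (-27.0, -13.6), (-20.0, 13.2), (-7.0, -14.8), (-1.0, 15.4), (12.0, -9.1), (17.0, 9.5), (23.0, -15.2), (31.0, 9.0), (42.0, -22.9)]
top y @ -20 [(-38.0, 32.6), (23.0, -12.4), (30.0, 7.5), (41.0, -22.9), (49.0, -8.8)]
top y @ -10 [(-38.0, 27.5), (-7.0, -7.4), (-1.0, 6.8), (22.0, -12.1), (29.0, 13.3), (34.0, -5.3), (42.0, -18.1), (48.0, -9.8)]
top y @ 0 [(-38.0, 31.1), (-26.0, -8.3), (-20.0, 7.8), (-9.0
[... 896 characters left out ...]
0, 10.6), (42.0, -16.0)]
side y @ 0 [(25.0, 23.5), (31.0, 6.3), (42.0, -28.9), (54.0, 9.6)]
side y @ 120 [(-33.0, 26.6), (-26.0, -11.3), (-21.0, 11.1), (-7.0, -9.3), (11.0, -15.0), (17.0, 17.4), (23.0, -20.4), (28.0, 5.1), (34.0, 8.4), (51.0, -22.7)]
side y @ 125 [(-33.0, 27.5), (23.0, -18.5), (33.0, 6.1), (51.0, -23.0)]
side front x, off -20 [(109.0, 13.2), (114.0, -7.0), (119.0, 9.5), (131.0, -13.2), (137.0, -18.2), (146.0, -7.6)]
side front x, off -10 [(115.0, 9.7), (130.0, -14.4), (137.0, -18.6), (153.0, -5.1)]
side front x, off 5 [(109.0, 6.7), (121.0, 9.9), (130.0, -13.5), (137.0, -20.0)]
side front x, off 15 [(107.0, 4.4), (114.0, -26.0), (121.0, 31.7), (131.0, -12.6), (137.0, -18.1)]
```

View pics/s7.png

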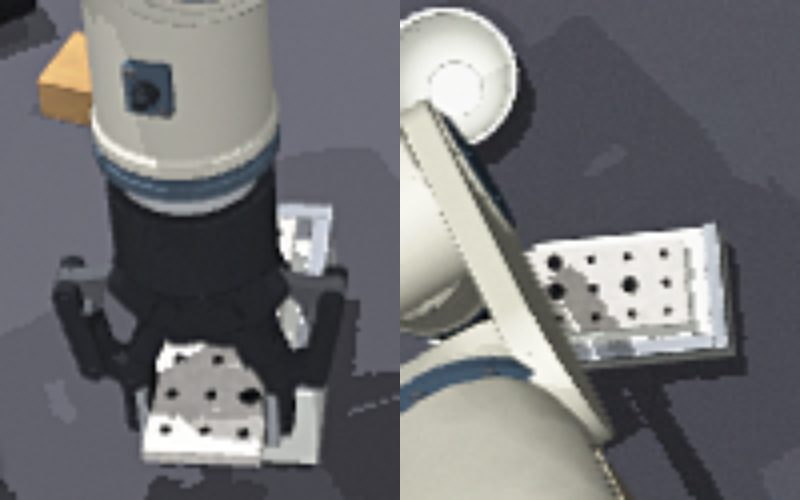

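```bash
python3 -m inch '[{"dp":[0,0,6],"angular":[0,0,0],"fingers":255},{"dp":[0,0,12],"angular":[0,0,0],"fingers":255},{"dp":[0,0,16],"angular":[0,0,0],"fingers":255},{"dp":[0,0,18],"angular":[0,0,0],"fingers":255},{"dp":[0,0,18],"angular":[0,0,0],"fingers":255},{"dp":[0,0,18],"angular":[0,0,0],"fingers":255},{"dp":[0,0,18],"angular":[0,0,0],"fingers":255}]'; python3 -m inch '[{"dp":[0,0,0.5],"angular":[0,0,0],"fingers":255},{"dp":[0,0,1],"angular":[0,0,0],"fingers":255},{"dp":[0,0,1.5],"angular":[0,0,0],"fingers":255},{"dp":[0,0,1.5],"angular":[0,0,0],"fingers":255}]'; python3 -c "
from h import *
need(plinth(94,-4),39.5,0.1152)"
```

```text
clock: 10.7
eef_pos: [516.9, 342.7, 42.3]
tcp_rot: [-3.142, -0.0, 0.116]
contact_force: [-0.3, -0.3, -1.2]
opening: 0.634
clock: 11.03
eef_pos: [516.8, 342.6, 40.8]
tcp_rot: [-3.142, -0.0, 0.116]
contact_force: [0.4, -0.1, -2.5]
opening: 0.637
clock 11.03 pos [516.8 342.6  40.8] rot [-3.1416e+00 -1.0000e-04  1.1600e-01] F [ 0.39 -0.06 -2.47] T [0.07 0.02 0.01] op 0.637
dp [-0.   1.   1.3] turn z 0.0008
```

```bash
python3 -m inch '[{"dp":[0,0,0.3],"angular":[0,0,0],"fingers":255},{"dp":[0,0,0.6],"angular":[0,0,0],"fingers":255},{"dp":[0,0,0.6],"angular":[0,0,0],"fingers":255}]';python3 -m inch '[{"dp":[0,0,0.3],"angular":[0,0,0],"fingers":255},{"dp":[0,0,0.5],"angular":[0,0,0],"fingers":255},{"dp":[0,0,0.5],"angular":[0,0,0],"fingers":255}]';python3 -m inch '[{"dp":[0,0,0.3],"angular":[0,0,0],"fingers":255},{"dp":[0,0,0.5],"angular":[0,0,0],"fingers":255},{"dp":[0,0,0.5],"angular":[0,0,0],"fingers":255}]'
```

```text
clock: 11.28
eef_pos: [516.8, 342.7, 40.2]
tcp_rot: [-3.142, -0.0, 0.116]
contact_force: [-0.1, -0.1, -1.7]
opening: 0.634
clock: 11.53
eef_pos: [516.8, 342.7, 39.9]
tcp_rot: [-3.142, -0.0, 0.116]
contact_force: [-0.6, 0.0, 1.8]
opening: 0.637
clock: 11.78
eef_pos: [516.9, 342.8, 39.6]
tcp_rot: [-3.141, -0.0, 0.116]
contact_force: [-2.7, -0.3, 6.3]
opening: 0.639
```

```bash
python3 -m inch '[{"dp":[0,0,-0.4],"angular":[0,0,0],"fingers":255},{"dp":[-1,2,-0.4],"angular":[0,0,0],"fingers":255},{"dp":[-2,4,-0.4],"angular":[0,0,0],"fingers":255},{"dp":[-3,6,-0.4],"angular":[0,0,0],"fingers":255},{"dp":[-4,7.5,-0.4],"angular":[0,0,0],"fingers":255},{"dp":[-4.5,9,-0.4],"angular":[0,0,0],"fingers":255},{"dp":[-4.5,9,-0.4],"angular":[0,0,0],"fingers":255},{"dp":[-4.5,9,-0.4],"angular":[0,0,0],"fingers":255}]'; cat >> h.py <<'E'
def f():
    from rig import monitor
    s=monitor.sense();F=np.array(s['contact_force']);p=np.array(s['eef_pos']);a,b=ax(pa)
    print('t',round(s['clock'],2),'end-stop F',round(F[:2]@a,2),'fence F',round(-(F[:2]@b),2),'Fz',round(F[2],2),'Tz',round(s['wrist_torque'][2],3),'plinth xy',((p[:2]-Pc)@a).round(2),((p[:2]-Pc)@b).round(2),'z',p[2].round(2),'rot',np.round(s['tcp_rot'],4))
E
python3 -c "
from h import *
f()"
```

```text
clock: 12.45
eef_pos: [513.7, 333.1, 39.8]
tcp_rot: [-3.141, -0.001, 0.116]
contact_force: [1.0, 1.3, 5.8]
opening: 0.641
t 12.45 end-stop F 1.16 fence F 1.14 Fz 5.79 Tz 0.025 plinth xy 85.93 0.15 z 39.83 rot [-3.1415e+00 -6.0000e-04  1.1600e-01]
```

```bash
python3 -m inch '[{"dp":[0,0,-0.3],"angular":[0,0,0],"fingers":255},{"dp":[0,0.5,-0.3],"angular":[0,0,0],"fingers":255},{"dp":[0,0.9,-0.3],"angular":[0,0,0],"fingers":255},{"dp":[0,0.9,-0.3],"angular":[0,0,0],"fingers":255}]'; python3 -c "
from h import *
f()";python3 -m inch '[{"dp":[0,0.4,0],"angular":[0,0,0],"fingers":255},{"dp":[0,0.8,0],"angular":[0,0,0],"fingers":255},{"dp":[0,0.8,0],"angular":[0,0,0],"fingers":255}]'; python3 -c "
from h import *
f()"
```

```text
clock: 12.78
eef_pos: [513.5, 332.4, 40.0]
tcp_rot: [-3.141, -0.0, 0.116]
contact_force: [0.6, 2.7, 3.7]
opening: 0.634
t 12.78 end-stop F 2.67 fence F 0.88 Fz 3.74 Tz 0.058 plinth xy 85.25 0.37 z 39.96 rot [-3.1413e+00 -2.0000e-04  1.1600e-01]
clock: 13.03
eef_pos: [513.5, 331.6, 39.9]
tcp_rot: [-3.141, 0.0, 0.116]
contact_force: [-0.1, 3.4, 5.6]
opening: 0.635
t 13.03 end-stop F 3.43 fence F 0.28 Fz 5.57 Tz 0.031 plinth xy 84.38 0.48 z 39.93 rot [-3.1414  0.      0.116 ]
```

```bash
python3 -m inch '[{"dp":[0,0,-0.4],"angular":[0,0,0],"fingers":255},{"dp":[0,0.4,-0.4],"angular":[0,0,0],"fingers":255},{"dp":[0,0.7,-0.4],"angular":[0,0,0],"fingers":255},{"dp":[0,0.7,-0.4],"angular":[0,0,0],"fingers":255}]'; python3 -c "
from h import *
f()";python3 -m inch '[{"dp":[0,0.4,0],"angular":[0,0,0],"fingers":255},{"dp":[0,0.7,0],"angular":[0,0,0],"fingers":255},{"dp":[0,0.7,0],"angular":[0,0,0],"fingers":255}]'; python3 -c "
from h import *
f()"
```

```text
clock: 13.37
eef_pos: [513.3, 330.4, 40.1]
tcp_rot: [3.141, 0.001, 0.116]
contact_force: [0.5, 1.0, 3.1]
opening: 0.636
t 13.37 end-stop F 0.91 fence F 0.56 Fz 3.14 Tz 0.01 plinth xy 83.29 0.79 z 40.07 rot [3.1412e+00 7.0000e-04 1.1590e-01]
clock: 13.62
eef_pos: [513.5, 329.8, 40.1]
tcp_rot: [3.141, 0.001, 0.116]
contact_force: [0.1, 2.2, 1.4]
opening: 0.639
t 13.62 end-stop F 2.15 fence F 0.3 Fz 1.44 Tz 0.038 plinth xy 82.64 0.73 z 40.1 rot [3.1412e+00 6.0000e-04 1.1600e-01]
```

```bash
python3 -m inch '[{"dp":[0,0.3,0],"angular":[0,0,0],"fingers":255},{"dp":[0,0.6,0],"angular":[0,0,0],"fingers":255},{"dp":[0,0.6,0],"angular":[0,0,0],"fingers":255}]'; python3 -c "
from h import *
f()";python3 -m inch '[{"dp":[0,0.3,0],"angular":[0,0,0],"fingers":255},{"dp":[0,0.5,0],"angular":[0,0,0],"fingers":255},{"dp":[0,0.5,0],"angular":[0,0,0],"fingers":255}]'; python3 -c "
from h import *
f()"
```

```text
clock: 13.87
eef_pos: [513.6, 329.6, 40.1]
tcp_rot: [-3.141, 0.0, 0.116]
contact_force: [-1.2, 4.2, 0.9]
opening: 0.633
t 13.87 end-stop F 4.31 fence F -0.7 Fz 0.88 Tz -0.042 plinth xy 82.39 0.67 z 40.12 rot [-3.1415e+00  4.0000e-04  1.1590e-01]
clock: 14.12
eef_pos: [513.6, 329.5, 40.1]
tcp_rot: [-3.141, 0.0, 0.116]
contact_force: [-1.5, 6.6, -0.8]
opening: 0.637
t 14.12 end-stop F 6.76 fence F -0.7 Fz -0.83 Tz -0.039 plinth xy 82.36 0.62 z 40.15 rot [-3.1408e+00  2.0000e-04  1.1570e-01]
```

```bash
python3 -m inch '[{"dp":[0,-0.6,0],"angular":[0,0,0],"fingers":255},{"dp":[-1,-0.6,0],"angular":[0,0,0],"fingers":255},{"dp":[-2,-0.6,0],"angular":[0,0,0],"fingers":255},{"dp":[-2.5,-0.6,0],"angular":[0,0,0],"fingers":255},{"dp":[-2.5,-0.6,0],"angular":[0,0,0],"fingers":255}]'; python3 -c "
from h import *
f()";python3 -m inch '[{"dp":[-0.3,0,0],"angular":[0,0,0],"fingers":255},{"dp":[-0.6,0,0],"angular":[0,0,0],"fingers":255},{"dp":[-0.6,0,0],"angular":[0,0,0],"fingers":255}]'; python3 -c "
from h import *
f()"
```

```text
clock: 14.53
eef_pos: [511.4, 329.3, 40.3]
tcp_rot: [3.142, -0.0, 0.116]
contact_force: [0.3, 3.5, -1.4]
opening: 0.638
t 14.53 end-stop F 3.42 fence F 0.65 Fz -1.4 Tz 0.307 plinth xy 82.35 2.89 z 40.28 rot [ 3.1416e+00 -3.0000e-04  1.1630e-01]
clock: 14.78
eef_pos: [510.9, 329.3, 40.3]
tcp_rot: [-3.142, -0.0, 0.116]
contact_force: [2.1, 2.0, -1.2]
opening: 0.634
t 14.78 end-stop F 1.75 fence F 2.28 Fz -1.18 Tz 0.284 plinth xy 82.38 3.35 z 40.34 rot [-3.1416e+00 -4.0000e-04  1.1620e-01]
```

```bash
python3 -m inch '[{"dp":[-0.3,0.1,0.1],"angular":[0,0,0],"fingers":255},{"dp":[-0.6,0.2,0.1],"angular":[0,0,0],"fingers":255},{"dp":[-0.6,0.2,0.1],"angular":[0,0,0],"fingers":255}]'; python3 -c "
from h import *
f()";python3 -m inch '[{"dp":[-0.3,0.1,0.1],"angular":[0,0,0],"fingers":255},{"dp":[-0.6,0.2,0.1],"angular":[0,0,0],"fingers":255},{"dp":[-0.6,0.2,0.1],"angular":[0,0,0],"fingers":255}]'; python3 -c "
from h import *
f()"
```

```text
clock: 15.03
eef_pos: [510.8, 329.2, 40.4]
tcp_rot: [-3.141, -0.001, 0.116]
contact_force: [3.9, 3.2, -0.4]
opening: 0.637
t 15.03 end-stop F 2.72 fence F 4.21 Fz -0.43 Tz 0.549 plinth xy 82.38 3.48 z 40.44 rot [-3.1412e+00 -1.4000e-03  1.1640e-01]
clock: 15.28
eef_pos: [510.6, 329.3, 40.5]
tcp_rot: [-3.141, -0.002, 0.117]
contact_force: [5.7, 3.7, -0.8]
opening: 0.64
t 15.28 end-stop F 3.05 fence F 6.09 Fz -0.79 Tz 0.716 plinth xy 82.43 3.64 z 40.5 rot [-3.1408e+00 -2.2000e-03  1.1670e-01]
```

```bash
python3 -m inch '[{"dp":[-0.3,0.1,0],"angular":[0,0,-0.003],"fingers":255},{"dp":[-0.6,0.3,0],"angular":[0,0,-0.006],"fingers":255},{"dp":[-0.6,0.3,0],"angular":[0,0,-0.006],"fingers":255}]'; python3 -c "
from h import *
f()"
```

```text
clock: 15.53
eef_pos: [510.1, 329.0, 40.5]
tcp_rot: [-3.141, -0.002, 0.122]
contact_force: [5.1, 3.9, -1.2]
opening: 0.635
t 15.53 end-stop F 3.28 fence F 5.48 Fz -1.2 Tz 0.516 plinth xy 82.22 4.22 z 40.5 rot [-3.1406e+00 -2.3000e-03  1.2230e-01]
```

```bash
python3 -m inch '[{"dp":[-0.4,0.1,0],"angular":[0,0,-0.004],"fingers":255},{"dp":[-0.8,0.3,0],"angular":[0,0,-0.008],"fingers":255},{"dp":[-0.8,0.3,0],"angular":[0,0,-0.008],"fingers":255}]'; python3 -c "
from h import *
f()"; python3 - <<'E'
from h import *
q,_=vision.grab_frame('top');p,d=vision.grab_frame('side')
np.savez('pics/s8.npz',p=p,d=d,q=q)
o=np.zeros((500,800,3),np.uint8)
o[:,:400]=cv2.resize(p[220:345,215:315],(400,500));o[:,400:]=cv2.resize(q[185:285,205:285],(400,500))
cv2.imwrite('pics/s8.png',o)
E
```

```text
clock: 15.78
eef_pos: [509.9, 329.1, 40.6]
tcp_rot: [-3.14, -0.004, 0.129]
contact_force: [6.8, 6.0, -3.0]
opening: 0.636
t 15.78 end-stop F 5.15 fence F 7.4 Fz -3.02 Tz 0.012 plinth xy 82.32 4.37 z 40.62 rot [-3.1396 -0.0035  0.1294]
```

View pics/s8.png

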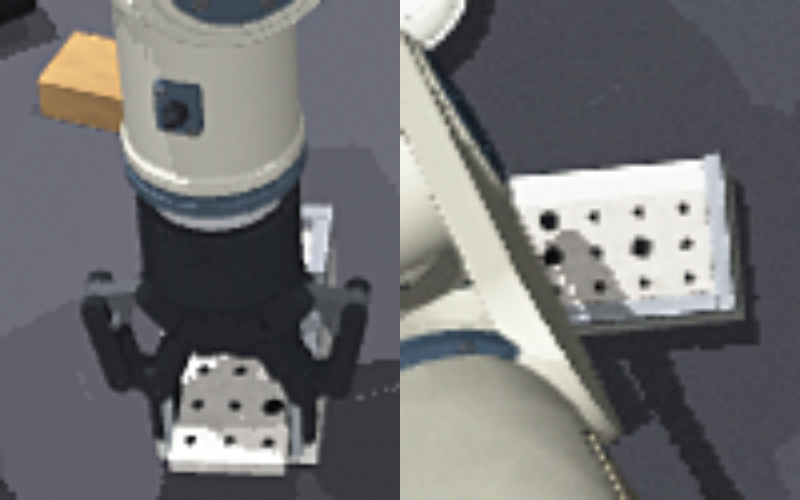

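Now bearing on both stops at once: end stop about 5 N, fence about 7 N, with the yaw moment near zero, so the plate is aligned. I'll hold briefly, ease the load, then release.

```bash
python3 -m inch '[{"dp":[0,0,0.2],"angular":[0,0,0],"fingers":255},{"dp":[0,0.1,0.4],"angular":[0,0,0],"fingers":255},{"dp":[0,0.1,0.4],"angular":[0,0,0],"fingers":255},{"dp":[0,0.1,0.4],"angular":[0,0,0],"fingers":255}]'; python3 -c "
from h import *
f()"; python3 -m inch '[{"dp":[0.3,-0.1,0],"angular":[0,0,0],"fingers":255},{"dp":[0.6,-0.3,0],"angular":[0,0,0],"fingers":255},{"dp":[0.8,-0.5,0],"angular":[0,0,0],"fingers":255},{"dp":[0.8,-0.5,0],"angular":[0,0,0],"fingers":255}]'; python3 -c "
from h import *
f()"
```

```text
clock: 16.22
eef_pos: [509.9, 329.1, 40.5]
tcp_rot: [-3.14, -0.003, 0.129]
contact_force: [6.2, 5.3, 0.0]
opening: 0.637
t 16.22 end-stop F 4.53 fence F 6.79 Fz 0.01 Tz 0.054 plinth xy 82.31 4.33 z 40.53 rot [-3.1395 -0.0035  0.1292]
clock: 16.55
eef_pos: [509.9, 329.1, 40.3]
tcp_rot: [-3.141, -0.002, 0.129]
contact_force: [4.6, 3.8, 1.2]
opening: 0.635
t 16.55 end-stop F 3.26 fence F 4.98 Fz 1.23 Tz 0.021 plinth xy 82.31 4.36 z 40.26 rot [-3.1405e+00 -1.8000e-03  1.2920e-01]
```

```bash
python3 -m inch '[{"dp":[0.4,-0.1,0],"angular":[0,0,0],"fingers":255},{"dp":[0.8,-0.2,0],"angular":[0,0,0],"fingers":255},{"dp":[0.8,-0.2,0],"angular":[0,0,0],"fingers":255},{"dp":[0.8,-0.2,0],"angular":[0,0,0],"fingers":255}]' 20; python3 -c "
from h import *
f()"; python3 -m inch '[{"dp":[0,0,0],"angular":[0,0,0],"fingers":85},{"dp":[0,0,0],"angular":[0,0,0],"fingers":75},{"dp":[0,0,0],"angular":[0,0,0],"fingers":60},{"dp":[0,0,0],"angular":[0,0,0],"fingers":30},{"dp":[0,0,0],"angular":[0,0,0],"fingers":0},{"dp":[0,0,0],"angular":[0,0,0],"fingers":0},{"dp":[0,0,0],"angular":[0,0,0],"fingers":0}]'; python3 -c "
from h import *
f()
p,d=vision.grab_frame('side')
cv2.imwrite('pics/s9.png',cv2.resize(p[220:345,215:315],(480,600)))"
```

```text
clock: 16.88
eef_pos: [509.9, 329.0, 40.1]
tcp_rot: [-3.141, -0.0, 0.13]
contact_force: [1.2, 3.2, 4.3]
opening: 0.64
t 16.88 end-stop F 2.99 fence F 1.58 Fz 4.35 Tz -0.064 plinth xy 82.27 4.34 z 40.13 rot [-3.1411e+00 -4.0000e-04  1.2960e-01]
clock: 17.47
eef_pos: [509.6, 328.6, 39.5]
tcp_rot: [3.141, 0.0, 0.13]
contact_force: [0.1, 0.0, 0.1]
opening: 0.999
t 17.47 end-stop F -0.01 fence F 0.08 Fz 0.08 Tz -0.03 plinth xy 81.87 4.73 z 39.54 rot [3.1414e+00 4.0000e-04 1.3000e-01]
```

View pics/s9.png

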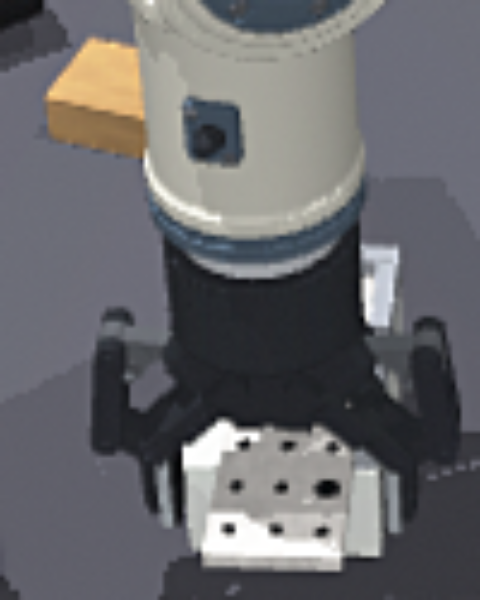

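```bash
python3 -m inch '[{"dp":[0,0,-10],"angular":[0,0,0],"fingers":0},{"dp":[0,0,-30],"angular":[0,0,0],"fingers":0},{"dp":[0,0,-60],"angular":[0,0,0],"fingers":0},{"dp":[0,0,-100],"angular":[0,0,0],"fingers":0},{"dp":[0,-40,-130],"angular":[0,0,0],"fingers":0},{"dp":[0,-80,-130],"angular":[0,0,0],"fingers":0},{"dp":[0,-120,-130],"angular":[0,0,0],"fingers":0},{"dp":[0,-160,-130],"angular":[0,0,0],"fingers":0},{"dp":[0,-190,-130],"angular":[0,0,0],"fingers":0},{"dp":[0,-200,-130],"angular":[0,0,0],"fingers":0},{"dp":[0,-200,-130],"angular":[0,0,0],"fingers":0}]'; python3 - <<'E'
from h import *
q,_=vision.grab_frame('top');p,d=vision.grab_frame('side')
cv2.imwrite('pics/f_top.png',q);cv2.imwrite('pics/f_side.png',p)
for n,i in(('top',q),('side',p)):
    for o in(-10,16):print(n,'x z68 off',o,prof(n,i,Pc,68,[o-1,o,o+1],(-75,140),pa))
    for x in(-37,-25,0,35,45,70,95,110):print(n,'y z68@',x,prof(n,i,Pc,68,[x-1,x,x+1],(-60,60),pa,'y'))
o=np.zeros((500,800,3),np.uint8)
o[:,:400]=cv2.resize(p[240:365,225:325],(400,500));o[:,400:]=cv2.resize(q[185:285,205:285],(400,500))
cv2.imwrite('pics/s10.png',o)
E
```

```text
clock: 18.43
eef_pos: [482.9, 529.6, 170.1]
tcp_rot: [-3.141, -0.001, 0.133]
contact_force: [-0.6, -1.2, 0.4]
opening: 1.002
top x z68 off -10 [(-62.0, 24.1), (-50.0, 4.4), (28.0, -11.3), (35.0, 12.9), (54.0, -7.0), (59.0, 7.3), (117.0, -23.8)]
top x z68 off 16 [(-73.0, -4.7), (-62.0, 21.4), (-51.0, 9.8), (117.0, -24.2)]
top y z68@ -37 [(-42.0, 28.1), (-19.0, -9.9), (-13.0, 9.3), (1.0, -15.8), (7.0, 15.7), (19.0, -8.5), (25.0, 8.3), (31.0, -4.2), (40.0, -18.6), (46.0, -9.6)]
top y z68@ -25 [(-41.0, 33.2), (30.0, -4.9), (40.0, -23.8), (47.0, -8.0)]
top y z68@ 0 [(-40.0, 29.6), (31.0, -5.7), (41.0, -22.2), (47.0, -8.1)]
top y z68@ 35 [(-41.0, 33.1), (-20.0, -31.2), (-12.0, 29.3), (-1.0, -25.3), (8.0, 29.4), (19.0, -9.8), (25.0, 9.0), (30.0, -5.9), (40.0, -21.3), (47.0, -8.5)]
top y z68@ 45 [(-41.0, 29.3), (32.0, -4.6), (40.0, -17.4), (47.0, -9.9), (56.0, 4.4)]
top y z68@ 70 [(-24.0, 26.1), (32.0, -33.0), (50.0, 6.7)]
top y z68@ 95 [(-24.0, 28.3), (32.0, -34.3), (50.0, 6.5)]
top y z68@ 110 [(-23.0, 26.6), (33.0, -24.1)]
side x z68 off -10 [(-72.0, 13.8), (-62.0, -15.9)]
side x z68 off 16 [(-72.0, 10.8), (-63.0, -11.7), (-52.0, 16.4), (71.0, -26.1), (87.0, -4.6), (97.0, -4.2)]
side y z68@ -37 [(-28.0, 5.5), (-20.0, -6.4), (-14.0, -12.1), (-6.0, 31.8), (0.0, -23.0), (6.0, 22.7), (19.0, -22.5), (25.0, 24.4), (30.0, -7.0), (41.0, -18.0)]
side y z68@ -25 [(-29.0, -5.2), (-19.0, -12.7), (-7.0, 32.0), (30.0, -7.2), (39.0, -15.9)]
side y z68@ 0 [(-43.0, -9.9), (-16.0, -5.5), (-4.0, 36.5), (29.0, -7.7), (39.0, -16.7), (48.0, -5.6)]
side y z68@ 35 [(-48.0, -11.0), (9.0, 31.9), (20.0, -19.8), (26.0, 18.4), (32.0, -7.9), (40.0, -16.4), (49.0, -12.2)]
side y z68@ 45 [(4.0, 37.2), (30.0, -6.9), (40.0, -15.9), (49.0, -11.6)]
side y z68@ 70 [(13.0, 30.6), (32.0, -14.6), (49.0, -6.8)]
side y z68@ 95 [(17.0, 17.3), (24.0, -10.1), (35.0, -6.0)]
side y z68@ 110 [(26.0, 35.5), (33.0, -28.7), (39.0, -8.3)]
```

View pics/s10.png

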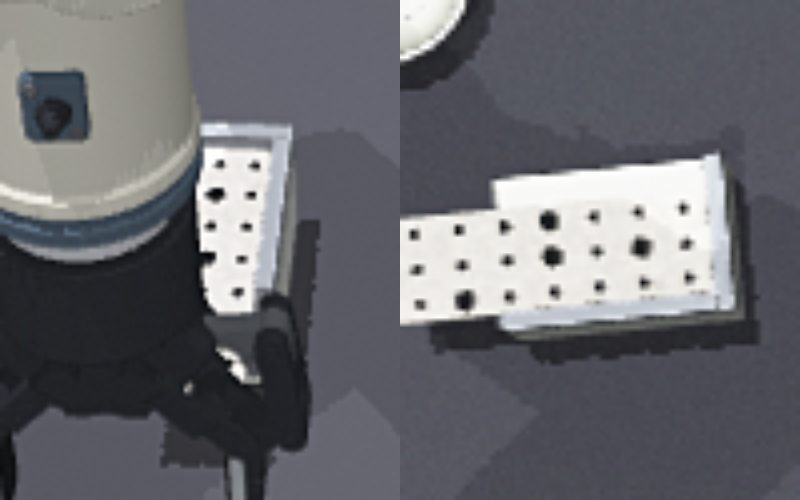

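View pics/f_top.png

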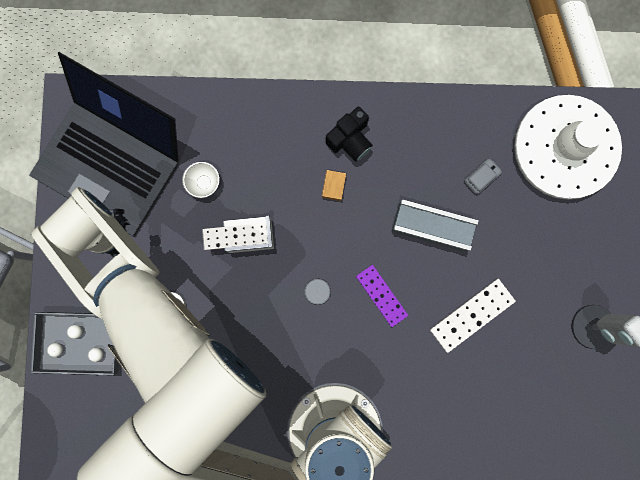

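Front end jutting 56 mm and lateral centre about 4 mm both match the target. Next check is parallelism with the fence, from the dot rows against the plinth and fence edges.

```bash
python3 - <<'E'
from h import *
q=cv2.imread('pics/f_top.png');g=q.mean(-1)
a,b=ax(pa)
# dots
m=(g<150).astype(np.uint8)
n,l,st,ce=cv2.connectedComponentsWithStats(m)
c=[]
for i in range(1,n):
    if 2<=st[i,4]<60:
        x,y=st[i,:2];w,h=st[i,2:4]
        pl=(l[y-2:y+h+2,x-2:x+w+2]);sub=230-g[y-2:y+h+2,x-2:x+w+2];sub=np.clip(sub,0,None)
        yy,xx=np.mgrid[y-2:y+h+2,x-2:x+w+2]
        u,v=(xx*sub).sum()/sub.sum(),(yy*sub).sum()/sub.sum()
        X=cast('top',(u,v),68)[0,:2]-Pc
        px,py=X@a,X@b
        if -52<px<118 and -22<py<30:c.append((px,py))
c=np.array(sorted(c));print(len(c),c.round(1).tolist())
for lo,hi in((-25,-8),(-5,12),(13,30)):
    k=(c[:,1]>lo)&(c[:,1]<hi)
    if k.sum()>3:print('row slope',np.polyfit(c[k,0],c[k,1],1).round(4),k.sum())
# edges by subpixel profile along b
def edge(z,xs,lo,hi,sgn):
    out=[]
    for x in xs:
        s=np.arange(lo,hi,.25);P=Pc+x*a+s[:,None]*b
        uv=proj('top',np.c_[P,np.full(len(s),z)]).astype(np.float32)
        v=cv2.remap(g.astype(np.float32),uv[None,:,0],uv[None,:,1],cv2.INTER_CUBIC)[0]
        d=np.clip(sgn*np.gradient(cv2.GaussianBlur(v[:,None],(0,0),3)[:,0]),0,None);out.append((d*s).sum()/d.sum())
    out=np.array(out);k=abs(out-np.median(out))<2
    return np.polyfit(np.array(xs)[k],out[k],1).round(4)
xs=list(range(-45,58,3))
print('plinth -y edge',edge(60,xs,-48,-36,1))
print('fence outer',edge(78,xs,38,46,-1))
xs=list(range(68,112,2))
print('plate -y edge',edge(68,xs,-30,-17,1),'plate +y edge',edge(68,xs,26,38,-1))
E
```

```text
Traceback (most recent call last):
ValueError: operands could not be broadcast together with shapes (6,6) (6,0)
```

```bash
python3 - <<'E'
from h import *
q=cv2.imread('pics/f_top.png');g=q.mean(-1)
a,b=ax(pa)
roi=np.zeros(g.shape,np.uint8);cor=np.array([Pc+x*a+y*b for x,y in((-50,-22),(115,-22),(115,30),(-50,30))])
poly=proj('top',np.c_[cor,np.full(4,68.)]);cv2.fillPoly(roi,[np.int32(poly.round())],1)
m=((g<205)&(roi>0)).astype(np.uint8)
n,l,st,ce=cv2.connectedComponentsWithStats(m)
c=[]
for i in range(1,n):
    if 2<=st[i,4]<40 and max(st[i,2:4])<9:
        x,y,w,h=st[i,:4];sub=np.clip(235-g[y-1:y+h+1,x-1:x+w+1],0,None)
        yy,xx=np.mgrid[y-1:y+h+1,x-1:x+w+1]
        X=cast('top',((xx*sub).sum()/sub.sum(),(yy*sub).sum()/sub.sum()),68)[0,:2]-Pc
        c.append((X@a,X@b))
c=np.array(sorted(c));print(len(c))
for lo,hi in((-25,-8),(-5,12),(13,30)):
    k=(c[:,1]>lo)&(c[:,1]<hi)
    if k.sum()>3:
        cc=np.polyfit(c[k,0],c[k,1],1);print('row slope',cc.round(4),k.sum(),'resid',np.std(c[k,1]-np.polyval(cc,c[k,0])).round(2))
def edge(z,xs,lo,hi,sgn):
    out=[]
    for x in xs:
        s=np.arange(lo,hi,.25);P=Pc+x*a+s[:,None]*b
        uv=proj('top',np.c_[P,np.full(len(s),z)]).astype(np.float32)
        v=cv2.remap(g.astype(np.float32),uv[None,:,0],uv[None,:,1],cv2.INTER_CUBIC)[0]
        d=np.clip(sgn*np.gradient(cv2.GaussianBlur(v[:,None],(0,0),3)[:,0]),0,None);out.append((d*s).sum()/d.sum())
    out=np.array(out);k=abs(out-np.median(out))<2
    return np.polyfit(np.array(xs)[k],out[k],1).round(4)
xs=list(range(-45,58,3))
print('plinth -y edge',edge(60,xs,-48,-36,1))
print('fence outer',edge(78,xs,38,46,-1))
xs=list(range(68,112,2))
print('plate -y edge',edge(68,xs,-30,-17,1),'plate +y edge',edge(68,xs,26,38,-1))
E
```

```text
27
row slope [ 1.0400e-02 -1.5617e+01] 7 resid 0.26
row slope [-0.0149  3.4382] 8 resid 2.03
row slope [ 0.0233 22.1247] 8 resid 0.77
plinth -y edge [ 1.05000e-02 -4.20864e+01]
fence outer [1.06000e-02 4.08789e+01]
plate -y edge [ 1.30000e-02 -2.50676e+01] plate +y edge [1.90000e-03 3.22562e+01]
```

Plate rows (slope 0.0104) are parallel to the plinth and fence edges (0.0105). I'll move the arm out of the side view for a last check.

```bash
python3 -m inch '[{"dp":[-30,0,-30],"angular":[0,0,0],"fingers":0},{"dp":[-60,0,-60],"angular":[0,0,0],"fingers":0},{"dp":[-90,0,-90],"angular":[0,0,0],"fingers":0},{"dp":[-120,0,-110],"angular":[0,0,0],"fingers":0},{"dp":[-150,0,-120],"angular":[0,0,0],"fingers":0},{"dp":[-180,0,-120],"angular":[0,0,0],"fingers":0},{"dp":[-200,0,-120],"angular":[0,0,0],"fingers":0},{"dp":[-210,0,-120],"angular":[0,0,0],"fingers":0},{"dp":[-210,0,-120],"angular":[0,0,0],"fingers":0},{"dp":[-210,0,-120],"angular":[0,0,0],"fingers":0}]'; python3 - <<'E'
from h import *
q,_=vision.grab_frame('top');p,d=vision.grab_frame('side')
W=world('side',d);a,b=ax(pa);X=(W[...,:2]-Pc)@a;Y=(W[...,:2]-Pc)@b;Z=W[...,2]
m=(d>0)&(X>-45)&(X<112)&(Y>-18)&(Y<26)&(Z>40)&(Z<90)
print(m.sum(),np.linalg.lstsq(np.c_[X[m],Y[m],np.ones(m.sum())],Z[m],rcond=None)[0].round(4))
for o in(-10,10):print('side x',[e for e in prof('side',p,Pc,68,[o-1,o,o+1],(-75,140),pa) if e[0]<-40 or e[0]>110])
for x in(-25,45,100):print('side y@',x,[e for e in prof('side',p,Pc,68,[x-1,x,x+1],(-60,60),pa,'y') if abs(e[0])>20])
p0=np.load('pics/top0.npz')['p']
df=cv2.absdiff(p0,q).max(-1)
for nm,(u,v) in dict(cap=(317,292),box=(335,185)).items():print(nm,df[v-18:v+18,u-18:u+18].max())
cv2.imwrite('pics/f2.png',p)
need([0,0],0,0)
E
```

```text
clock: 19.37
eef_pos: [276.4, 499.2, 289.9]
tcp_rot: [-3.142, -0.001, 0.13]
contact_force: [0.5, 0.8, -0.0]
opening: 0.997
1151 [ 1.800e-03 -1.200e-03  6.648e+01]
side x [(-72.0, 18.0), (-62.0, -19.4), (-52.0, 19.5), (119.0, -14.7), (125.0, -13.0)]
side x [(-72.0, 15.1), (-63.0, -18.9), (-53.0, 18.7), (119.0, -13.9), (126.0, -19.2)]
side y@ -25 [(-41.0, 28.2), (30.0, -5.1), (39.0, -18.7)]
side y@ 45 [(-40.0, 28.4), (29.0, -5.9), (40.0, -18.3), (49.0, -11.5)]
side y@ 100 [(-32.0, 19.3), (-24.0, 13.2), (32.0, -13.1), (48.0, -20.9)]
cap 25
box 10
clock 19.47 pos [277.  499.7 289.6] rot [ 3.1415e+00 -5.0000e-04  1.2900e-01] F [ 0.55 -0.12  0.01] T [ 0.01 -0.03 -0.03] op 0.999
dp [-338.9  459.9  289.6] turn z 0.129
```

View pics/f2.png

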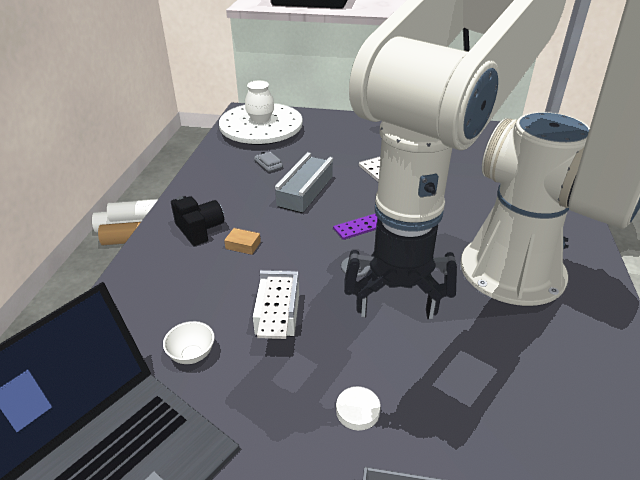

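The side view shows the plate flat on the plinth at about (275,305), against both stops. The arm is clear, and the cap, box (242,240) and roll (358,408) look unmoved. Handing in.

```bash
python3 -c "
from rig import sign_off
print(sign_off())"
```

```text
the job is handed in; nothing more can be done
None
```

I've handed the job in at about 19.5 s of the 54 s allowed. The plate lies flat on the plinth, dots up, released and against both stops. `sign_off()` gave no verdict, so this rests on my own checks.

**What I did**
- **Slide:** I pushed the plate along the dock with closed fingers until about 59 mm stuck out past the +x end.
- **Lift and carry:** I gripped it there across its width, lifted it level and carried it to the plinth.
- **Seating:** I slid it onto the end stop first, then the fence. The wrist moment showed its rear corner touching the fence first, so I turned it until that moment vanished. It was then pressing about 4.5 N on the end stop and 6.8 N on the fence. These are wrist readings and include some friction with the plinth.
- **Release:** I eased the load, opened the fingers and moved the arm clear.

**Last checks**
- **Overhang past the open end:** about 56 mm from the top view and 55 mm from the side view. The two cameras disagree by 1 to 3 mm on absolute position, so I relied on the felt contact for the seating.
- **Parallel to the plinth:** one full dot row gave a slope of 0.0104, and the plinth and fence edges gave 0.0105. Stray detections spoiled the other two dot rows, and the plate's own edges gave scattered slopes of 0.013 and 0.002.
- **Flatness:** tilt was about 0.002 rad from side-camera depth.
- **Contact:** wrist force was near zero with the arm clear.
- **Bystanders:** the cap and box showed little or no change in the top picture. I checked the tape roll only by eye in the side view.

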